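Fit the guide arm of the honing jig over its pivot pin

TASK

Set up the honing jig: pick up the loose aluminium guide arm by its wooden grip, feel for the steel pivot pin in the board's slot and let the hole of the arm drop over it until the arm lies flat on the board, and bring the arm's long edge to rest against the steel stop post, free end pointing along the stone, between stone and robot. The pin is clamped somewhere along its slot and was not measured, so search with light pressure and never force the arm down on the board or the post (30 N at most). Let go at the end, and leave the small turned finial and the loose gouge on the right where they are.

Things in the scene. Friction and masses are not known exactly. Their poses are not given: they have to be found in the camera images.
- honing_board: Fixed orange-brown wooden board 210 x 330 x 18 mm (its x, y, z) lying on the bench; origin at the centre of its underside, x away from the robot, y to the robot's left (yaw up to 0.3 rad). On its top: a dark oilstone 72 x 156 x 22 mm at x +55, y 0 between two wooden cleats 12 mm high; a slot with the pivot pin; a stop post.
- slot_middle (a point): Middle of the pin's slot, on the board's top: board x -50, y -110, z 18 mm; axes as the board's. The slot runs along y. The fixed steel pin (12 mm diameter, 16 mm high, top edge chamfered 1 mm wide, 2 mm high) stands on the slot's centre line, anywhere up to 15 mm to either side of this point along y.
- stop_post (a point): Foot, on the board's top, of the steel stop post (12 mm diameter, 28 mm high) at board x -30, y +10, z 18 mm. With the arm on the pin and parallel to the board's y axis, the arm's long edge just touches the post on its robot side. The arm reaches it by swinging about the pin, free end away from the robot.
- guide_arm: Loose aluminium arm 14 mm thick, about 0.32 kg. Origin on the underside below the wooden grip's centre; z up, x along the arm to the hole. Square head x +22 to +94, y +-36; bar 28 mm wide from the head to x -85. Grip: brown block 60 long (x), 22 wide (y), z 14 to 56 mm: pinch across y from above. When fitted, its x points along the board's -y.
- eye (a point): Centre of the arm's 14 mm hole on its underside: arm x +58, y 0, z 0 mm.
- free_end (a point): Middle of the arm's free end on its underside: arm x -85, y 0, z 0 mm.
- turned_finial: Small turned wooden finial, 38 mm across, 71 mm high, standing on the bench on the right; a bystander. Origin under its centre.
- gouge_02: Carving gouge with wooden handle, about 175 x 51 x 25 mm, lying on the bench on the right; a bystander. Origin under its centre.

How it is judged:
At the end, for the whole second after the job is handed in: The arm lies flat on the board (underside within 3 mm of its top, tilt under 0.03 rad), hole over the pin (within 3 mm of the slot's centre line, in the slot), free end towards the post, on the robot's side of it, at most 4 mm short of where the bar rests on the post; at rest (z of eye in the frame of slot_middle between -0.003 and 0.003 m and x of eye in the frame of slot_middle between -0.003 and 0.003 m and y of eye in the frame of slot_middle between -0.0175 and 0.0175 m and angle between guide_arm's own z axis and vertical below 0.03 rad and y of free_end in the frame of slot_middle above 0.05 m and x of free_end in the frame of slot_middle between -0.004 and 0.006 m and linear speed of guide_arm below 0.01 m/s); the robot touches nothing.
It fails at once if the guide arm is forced against the board, its pin or its post with more than 30 N (contact force between guide_arm and honing_board above 30 N).
It fails at once if the finial is moved more than 3 cm (distance of turned_finial from where it was at the start of the episode above 0.03 m).
It fails at once if the loose gouge is moved more than 3 cm (distance of gouge_02 from where it was at the start of the episode above 0.03 m).
It also fails if it takes over 61 s, if anything falls off the work surface, if the arm or the gripper's body presses on something with over 40 N, if the wrist force passes 120 N, or if a joint passes its speed limit or range.

ROBOT

A 6-joint arm with a two-finger parallel gripper is mounted at the origin on a cart in front of the work surface, level with it; the furniture and walls round the work are solid. World frame = base frame: x ahead of the robot, y to its left, z up, the work surface at z = 0. Lengths are in m, angles in rad, forces in N, time in s.
With the tool pointing down it reaches from about 0.25 to 0.775 m from the base axis. Payload 4 kg.
Tool frame: the origin (TCP) lies midway between the tips of the shut fingers; the grasp point (between the pads) lies bot.pinch_z behind it (bot.pinch_z is the distance from the TCP to the grasp point, in m); z points along the fingers, y is the line along which they close (so a half turn about z gives the same grasp; the last joint's range is limited). The gripper opens to 85 mm and grips with 20 to 120 N. Pads are 22 mm wide; open, the fingers measure 114 mm over their backs; the gripper's body (76 mm by 85 mm) begins 54 mm behind the grasp point. The pads swing forward as they close: fully open they stand 13 mm farther back than shut.
Start: joints at [-1.33, 0.087, 1.371, -0, 1.684, -0.103], TCP at [0.185, -0.518, 0.231] pointing down, gripper open.
Joint ranges: [-3.1, 3.1], [-0.76, 2.03], [0.27, 2.55], [-1.08, 4.22], [0.17, 2.65], [-2.57, 2.57]. Speed limits (rad/s): [2.79, 2.79, 3.14, 3.14, 3.14, 3.14].

INTERFACE

Orientations are given as a unit quaternion [x, y, z, w].
In Python, from rig import bot gives the robot as it stands.
- The arm moves only by the shell command python3 -m handwheel 'ROWS' [FORCE]. ROWS is a JSON object whose one key "series" holds one flat list of numbers, 7 for each row, row after row: the shift along the tool's x, y, z in cm, then the turn, a rotation vector about the tool's x, y, z in degrees, then the opening, from 0 (shut) to 1 (fully open). A call has 1 to 20 rows; each row shifts and turns the commanded pose from where the row before left it, along the tool's axes as they then stand; what a row does not reach is not made up. A row lasts 1/12 s, in which the tool goes at most 41.7 mm and 7.16 degrees, less where a joint would pass 70% of its speed; a pose out of reach is approached as far as the arm can. A call is refused whole if a number of a shift passes 4.17 or a number of a turn 7.16, either way. A call with a gripper value outside its range is refused whole. The fingers move at their own pace and stop on an object; FORCE is the grip in N (left out, the last holds). Time passes only in rows, so rows that do not move let the fingers close. It gives the time, the measured TCP pose, the force, the opening and the grip force at its end, in the units of the state.
- bot.observe(): the state, without advancing time (a new reading comes with each control period).
- bot.snapshot(name): name is "scene" or "top"; returns (picture, depth): 400x640x3 uint8, red, green, blue; 400x640 float32, m along the optical axis (not along the pixel's ray), 0 where there is no reading.
- bot.camera_model(name): a dict with "K" (3x3 intrinsics, pixels), "D" ([k1, k2, p1, p2, k3] as OpenCV has them; the pictures are not rectified), "eye" and "rotation" of the camera in the world. Camera axes: x right, y down, z forward; pixel columns grow to the right and rows downward; lengths in m; the calibration is good to about 2 mm. A picture is of the moment at which its call begins. camera_model takes no time and is no camera call.
- bot.finish_job(): hands the job in; it is judged then, once.
The state is a dict: "clock": time; "joint_pos": joint angles; "joint_velocities": joint speeds; "tau": joint torques, N m; "position": TCP position; "eef_rot": TCP orientation; "contact_force": force on the tool from outside, world axes, zero at the start; "wrist_torque": the same for the moment, N m; "finger_gap": finger opening in m; "finger_force": force on a finger pad.
Only numpy, scipy, OpenCV 4.12 (cv2) and the standard library are available. Lean on these libraries where they do the work, as an engineer would, in place of code of your own. Each camera call takes 0.05 s, during which the arm holds its last target. There are 200 camera calls.

## Working session

There is one attempt and no reset: what is moved stays moved. The work goes in short steps, Python scripts to look and compute and a shell command to move; the robot and the scene stay as the last step left them, time stands still between calls to the robot, and variables do not carry over. Pictures are saved under pics/ and viewed, at most 10 in all, crops included, and the job is handed in when it is done.

```bash
ls; mkdir -p pics; python3 - <<'E'
from rig import bot
import cv2,numpy as np
for n in("scene","top"):
    p,d=bot.snapshot(n); np.savez(f"{n}0.npz",p=p,d=d); cv2.imwrite(f"pics/{n}0.png",p[:,:,::-1])
    print(n,{k:np.round(v,4).tolist() for k,v in bot.camera_model(n).items()},(d>0).mean())
print(bot.pinch_z,bot.observe())
E
```

```text
pics
scene {'K': [[463.2121, 0.0, 315.6049], [0.0, 463.2121, 196.7042], [0.0, 0.0, 1.0]], 'D': [-0.0226, 0.0, 0.0, 0.0, 0.0], 'eye': [-0.4094, -0.7536, 0.7026], 'rotation': [0.7632, -0.4258, 0.2343, -0.4258]} 0.99600390625
top {'K': [[416.0944, 0.0, 321.1607], [0.0, 416.0944, 199.7266], [0.0, 0.0, 1.0]], 'D': [0.0293, 0.0, 0.0, 0.0, 0.0], 'eye': [0.4356, -0.1857, 1.1839], 'rotation': [-0.7032, 0.7101, -0.014, 0.0326]} 0.99627734375
0.0187 {'clock': 0.1, 'joint_pos': array([-1.33008015e+00,  8.78917760e-02,  1.37213618e+00,  9.68591913e-06,
        1.68359968e+00, -1.03090299e-01]), 'joint_velocities': array([-0.00138065, -0.00175091, -0.00282635,  0.00042395,  0.00062212,
       -0.00033256]), 'tau': array([ 1.89902756e-03, -3.53013396e+01, -3.14218855e+01, -7.39158895e-05,
        7.93316402e-03,  2.38015423e-05]), 'position': array([ 0.18528439, -0.51736567,  0.23023357]), 'eef_rot': array([ 9.85260385e-01,  1.71058287e-01, -6.51601108e-05, -1.01541604e-03]), 'contact_force': array([ 0.62757909,  0.07315525, -0.25471948]), 'wrist_torque': array([-0.01436628, -0.0324085 ,  0.02912874]), 'finger_force': 0.0, 'finger_gap': 0.0854334341894197}
```

View pics/top0.png

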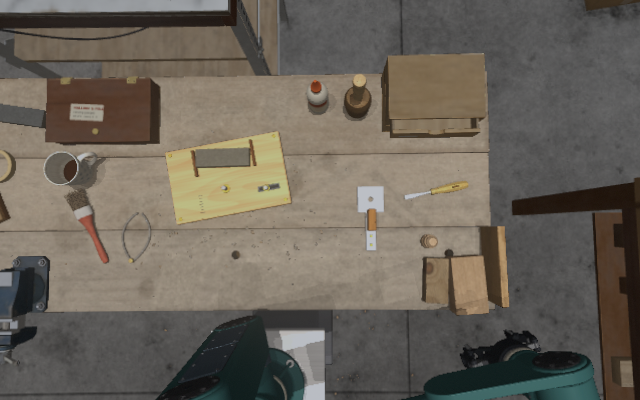

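View pics/scene0.png

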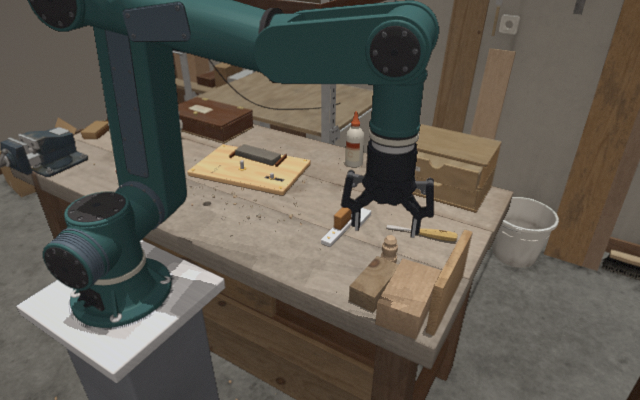

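Top view: yellow board with corners near (167,152), (279,132), (291,203), (177,223), slot near (269,187), post near (225,188). The guide arm's head is near (370,199), its grip near (372,219) and its free end near (371,248). The finial is at (429,241), the gouge at (436,190). In the scene view the gripper is above and to the right of the arm.

```bash
cat > h.py <<'E'
import cv2,numpy as np
from rig import bot
from scipy.spatial.transform import Rotation as R
def cam(n):
    c=bot.camera_model(n); return np.array(c["K"]),np.array(c["D"]),np.array(c["eye"]),R.from_quat(c["rotation"]).as_matrix()
def ray(n,uv):
    K,D,e,M=cam(n); q=cv2.undistortPoints(np.float64(uv).reshape(-1,1,2),K,D)[:,0]
    return e,np.c_[q,np.ones(len(q))]@M.T
def plane(n,uv,z):
    e,r=ray(n,uv); return e+r*((z-e[2])/r[:,2])[:,None]
def depthpts(n,uv,d):   # back-project with depth
    e,r=ray(n,uv); uv=np.int32(uv); return e+r*d[uv[:,1],uv[:,0]][:,None]
def proj(n,P):
    K,D,e,M=cam(n); return cv2.projectPoints(np.float64(P).reshape(-1,1,3),cv2.Rodrigues(M.T)[0],-M.T@e,K,D)[0][:,0]
def tri(ua,ub):
    a,r=ray("top",[ua]);b,s=ray("scene",[ub]);r,s=r[0],s[0]
    t=np.linalg.lstsq(np.c_[r,-s],b-a,rcond=None)[0]
    return (a+r*t[0]+b+s*t[1])/2,np.linalg.norm(a+r*t[0]-b-s*t[1])
E
python3 - <<'E'
from h import *
p=np.load("top0.npz");d=p["d"];p=p["p"]
s=np.load("scene0.npz");sd=s["d"];s=s["p"]
def big(m,x0,y0,x1,y1):
    k=np.zeros_like(m);k[y0:y1,x0:x1]=m[y0:y1,x0:x1]
    n,l,st,c=cv2.connectedComponentsWithStats(k);i=1+st[1:,4].argmax();return np.uint8(l==i)*255
hsv=cv2.cvtColor(p,cv2.COLOR_RGB2HSV);hs=cv2.cvtColor(s,cv2.COLOR_RGB2HSV)
for q,h in(((220,215),hsv),((380,197),hsv),((372,220),hsv),((345,240),hsv),((215,168),hs),((330,240),hs),((342,215),hs),((300,240),hs)):print(q,h[q[1],q[0]])
def pts(m):y,x=np.nonzero(m);return np.c_[x,y].astype(float)
B=big(cv2.inRange(hsv,(15,95,120),(32,255,255)),160,125,300,230)
B=cv2.morphologyEx(B,cv2.MORPH_CLOSE,np.ones((25,25)))
W=big(cv2.inRange(hsv,(0,0,150),(180,40,255)),350,180,392,255)
G=big(cv2.inRange(hsv,(5,120,60),(20,255,255)),360,200,385,235)
for n,m in(("board",B),("white",W),("grip",G)):
    P=depthpts("top",pts(m),d);print(n,(m>0).sum(),"z pct",np.percentile(P[:,2],[5,25,50,75,95]).round(4),cv2.boundingRect(m))
c=max(cv2.findContours(B,0,2)[0],key=cv2.contourArea)[:,0].astype(float)
r=cv2.minAreaRect(np.float32(plane("top",c,.018)[:,:2]));print("board rect",r)
P=plane("top",pts(W|G),.014);
c=max(cv2.findContours(W,0,2)[0],key=cv2.contourArea)[:,0].astype(float)
print("white hull rect",cv2.minAreaRect(np.float32(plane("top",c,.014)[:,:2])))
r=cv2.minAreaRect(np.float32(plane("top",pts(G),.056)[:,:2]));print("grip top rect",r)
v=np.zeros((320,560,3),np.uint8)
for i,(a,x,y) in enumerate(((p,340,170),)):
    v=np.hstack([cv2.resize(p[170:260,345:395],None,fx=6,fy=6,interpolation=2),cv2.resize(s[195:255,310:390],None,fx=6,fy=6,interpolation=2)[:540] if 0 else cv2.resize(s[195:285,310:390],None,fx=6,fy=6,interpolation=2)])
cv2.imwrite("pics/c1.png",v[:,:800,::-1])
v=cv2.resize(p[128:228,160:296],None,fx=5,fy=5,interpolation=2);cv2.imwrite("pics/c2.png",v[:,:,::-1])
E
```

```text
(220, 215) [ 22  96 189]
(380, 197) [110  12 197]
(372, 220) [ 15 148 171]
(345, 240) [ 17  44 150]
(215, 168) [ 22  81 195]
(330, 240) [105   2 218]
(342, 215) [ 15 144 161]
(300, 240) [ 17  42 163]
board 899 z pct [0.0111 0.0166 0.0185 0.0205 0.0247] (176, 132, 115, 93)
white 659 z pct [0.0098 0.013  0.0146 0.0163 0.0185] (357, 186, 27, 27)
grip 158 z pct [0.0512 0.0547 0.0566 0.0578 0.0593] (368, 210, 8, 20)
board rect ((0.5768160820007324, 0.10828562825918198), (0.20575658977031708, 0.3283263146877289), 10.17647933959961)
white hull rect ((0.5134958028793335, -0.2925392687320709), (0.07291942834854126, 0.07344983518123627), 89.1724624633789)
grip top rect ((0.4551824927330017, -0.2917940318584442), (0.01884607970714569, 0.05134911090135574), 89.05486297607422)
```

View pics/c1.png

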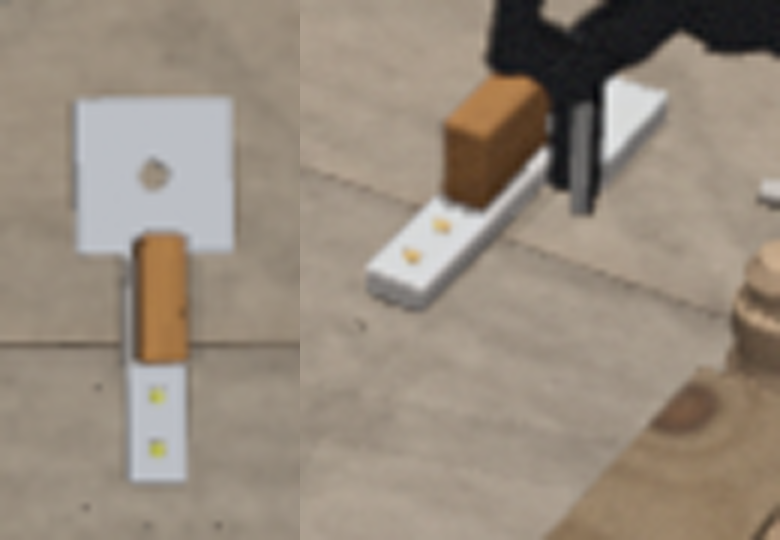

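View pics/c2.png

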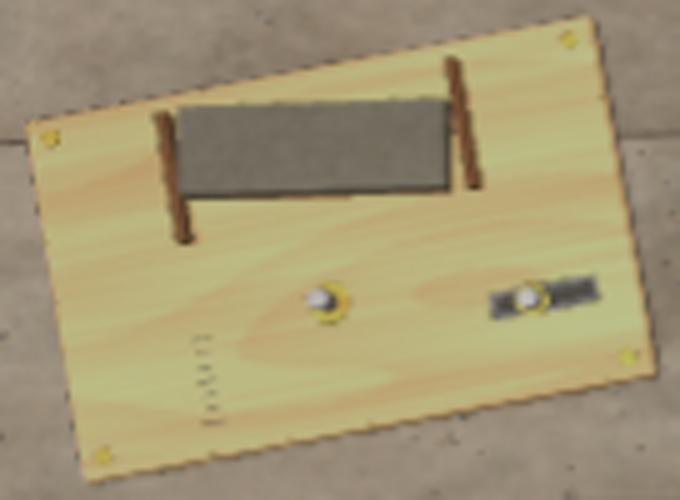

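Crop 1 shows the arm nearly in line with world x: hole at crop (153,175), two brass dots on the bar, and the grip clear of obstructions. Crop 2 shows the pin (bright top about (530,297), foot ring about (533,299)) left of the slot middle, and the post with its foot at about (328,302).

```bash
python3 - <<'E'
from h import *
p=np.load("top0.npz");d=p["d"];p=p["p"]
s=np.load("scene0.npz");sd=s["d"];s=s["p"]
hsv=cv2.cvtColor(p,cv2.COLOR_RGB2HSV);hs=cv2.cvtColor(s,cv2.COLOR_RGB2HSV)
def pts(m):y,x=np.nonzero(m);return np.c_[x,y].astype(float)
def board(h,x0,y0,x1,y1):
    m=np.zeros(h.shape[:2],np.uint8);m[y0:y1,x0:x1]=cv2.inRange(h,(15,62,90),(34,255,255))[y0:y1,x0:x1]
    m=cv2.morphologyEx(m,cv2.MORPH_OPEN,np.ones((3,3)));m=cv2.morphologyEx(m,cv2.MORPH_CLOSE,np.ones((15,15)))
    return max(cv2.findContours(m,0,2)[0],key=cv2.contourArea)[:,0].astype(float)
for n,h,b in(("top",hsv,(155,122,305,235)),("scene",hs,(180,135,320,200))):
    c=board(h,*b);r=cv2.minAreaRect(np.float32(plane(n,c,.018)[:,:2]));print(n,"board",np.round(r[0],4),np.round(r[1],4),r[2])
    O=np.array(r[0]);a=np.radians(r[2] if r[1][0]<r[1][1] else r[2]-90);Rb=np.array([[np.cos(a),-np.sin(a)],[np.sin(a),np.cos(a)]])
    w=lambda x,y,z:np.r_[O+Rb@[x,y],z]
    if n=="top":
      for nm,q in(("slot",w(-.05,-.11,.018)),("post top",w(-.03,.01,.046)),("post foot",w(-.03,.01,.018))):
        print(nm,q.round(4),"px",proj("top",q).round(1),proj("scene",q).round(1))
      for nm,u,z in(("pin top",(160+530/5-.4,128+297/5-.4),.034),("post top",(160+318/5-.4,128+298/5-.4),.046),
        ("slotL",(160+490/5-.4,128+306/5-.4),.018),("slotR",(160+600/5-.4,128+289/5-.4),.018)):
        X=plane("top",[u],z)[0];print(nm,X.round(4),"in board mm",(Rb.T@(X[:2]-O)*1000).round(1))
# arm
m=cv2.inRange(hsv,(0,0,165),(180,32,255));
H=np.zeros_like(m);H[180:216,352:390]=m[180:216,352:390];H=cv2.morphologyEx(H,cv2.MORPH_CLOSE,np.ones((9,9)))
L=np.zeros_like(m);L[231:252,363:380]=m[231:252,363:380];L=cv2.morphologyEx(L,cv2.MORPH_CLOSE,np.ones((5,5)))
for n,M in(("head",H),("bar",L)):
    X=plane("top",pts(M),.014);print(n,X.mean(0).round(4),X.min(0).round(4),X.max(0).round(4))
G=cv2.inRange(hsv,(5,100,50),(22,255,255));K=np.zeros_like(G);K[205:235,362:382]=G[205:235,362:382]
X=plane("top",pts(K),.056);print("grip",X.mean(0).round(4),X.min(0).round(4),X.max(0).round(4))
Gs=cv2.inRange(hs,(5,100,50),(22,255,255));K=np.zeros_like(Gs);K[200:235,325:360]=Gs[200:235,325:360]
X=depthpts("scene",pts(K),sd);print("grip scene depth zmax",np.percentile(X[:,2],[5,95]).round(4),X.mean(0).round(4))
print("tri",tri((345+133/6-.4,170+360/6-.4),(310+145/6-.4,195+123/6-.4)),tri((345+186/6-.4,170+362/6-.4),(310+188/6-.4,195+138/6-.4)))
print("proj corner",plane("top",[(345+133/6,230)],.056))
E
```

```text
top board [0.5818 0.109 ] [0.218  0.3328] 10.200080871582031
slot [ 0.5521 -0.0081  0.018 ] px [[268.9 186.3]] [[274.7 177.9]]
post top [0.5505 0.1135 0.046 ] px [[223.4 186.4]] [[242.1 160.1]]
post foot [0.5505 0.1135 0.018 ] px [[226.  187.3]] [[242.9 168.1]]
pin top [ 0.5487 -0.0013  0.034 ] in board mm [ -52.1 -102.7]
post top [0.5482 0.114  0.046 ] in board mm [-32.1  10.9]
slotL [0.5454 0.0239 0.018 ] in board mm [-50.9 -77.3]
slotR [ 0.5543 -0.0384  0.018 ] in board mm [ -53.1 -140.2]
scene board [0.5405 0.0985] [0.294  0.3466] 9.178239822387695
head [ 0.5162 -0.2938  0.014 ] [ 0.477  -0.3295  0.014 ] [ 0.5505 -0.2584  0.014 ]
bar [ 0.3988 -0.2934  0.014 ] [ 0.3738 -0.3049  0.014 ] [ 0.4239 -0.2818  0.014 ]
grip [ 0.4559 -0.2918  0.056 ] [ 0.4295 -0.3035  0.056 ] [ 0.4836 -0.2819  0.056 ]
grip scene depth zmax [0.0219 0.0578] [ 0.4309 -0.3046  0.0515]
tri (array([ 0.42899697, -0.28059611,  0.05056303]), np.float64(0.003612023707928613)) (array([ 0.42732702, -0.30330444,  0.05213612]), np.float64(0.00139560546418885))
proj corner [[ 0.42699774 -0.27966559  0.056     ]]
```

```bash
python3 -m handwheel '{"series":[2.76,-1,0,0,0,0,1, 2.76,-1,0,0,0,0,1, 2.76,-1,0,0,0,0,1, 2.76,-1,0,0,0,0,1, 2.76,-1,0,0,0,0,1, 2.76,-1,0,0,0,0,1, 2.76,-1,0,0,0,0,1, 2.76,-1,0,0,0,0,1, 2.76,-1,0,0,0,0,1, 2.76,-1,0,0,0,0,1, 2.76,-1,0,0,0,0,1, 2.76,-1,0,0,0,0,1, 0,0,0,0,0,-7,1, 0,0,0,0,0,-7,1, 0,0,0,0,0,-7,1, 0,0,0,0,0,-7,1, 0,0,0,0,0,-7,1, 0,0,0,0,0,-7,1, 0,0,0,0,0,-7,1, 0,0,0,0,0,-7,1]}'
python3 -m handwheel '{"series":[0,0,0,0,0,-7,1, 0,0,0,0,0,-7,1, 0,0,0,0,0,-7,1, 0,0,0,0,0,-7,1, 0,0,0,0,0,-7,1, 0,0,0,0,0,-7,1, 0,0,0,0,0,-7,1, 0,0,0,0,0,-7,1, 0,0,0,0,0,-7,1, 0,0,0,0,0,-7,1, 0,0,0,0,0,-7,1, 0,0,0,0,0,-7,1, 0,0,0,0,0,-7,1, 0,0,0,0,0,-7,1, 0,0,0,0,0,-6.3,1, 0,0,0,0,0,0,1, 0,0,0,0,0,0,1]}'
```

```text
clock: 1.77
position: [0.4565, -0.293, 0.2306]
eef_rot: [0.788, 0.616, -0.0, -0.001]
contact_force: [0.2, -0.5, 0.1]
finger_gap: 0.0853
finger_force: 0.0
clock: 3.18
position: [0.4566, -0.2931, 0.2308]
eef_rot: [0.001, 1.0, 0.0, -0.0]
contact_force: [-0.1, 0.1, -0.2]
finger_gap: 0.0852
finger_force: 0.0
```

```bash
python3 -m handwheel '{"series":[0,0,3,0,0,0,1, 0,0,3,0,0,0,1, 0,0,3,0,0,0,1, 0,0,3,0,0,0,1, 0,0,3,0,0,0,1, 0,0,3,0,0,0,1, 0,0,1.5,0,0,0,1, 0,0,1.4,0,0,0,1, 0,0,0,0,0,0,1, 0,0,0,0,0,0,0, 0,0,0,0,0,0,0, 0,0,0,0,0,0,0, 0,0,0,0,0,0,0, 0,0,0,0,0,0,0, 0,0,0,0,0,0,0, 0,0,0,0,0,0,0, 0,0,0,0,0,0,0]}' 60
```

```text
clock: 4.6
position: [0.4574, -0.2935, 0.0236]
eef_rot: [0.0, 1.0, -0.001, 0.001]
contact_force: [-0.5, 1.1, 6.1]
finger_gap: 0.0215
finger_force: 60.8
```

```bash
python3 -m handwheel '{"series":[0,0,-1,0,0,0,0, 0,0,-2,0,0,0,0, 0,0,-3,0,0,0,0, 0,0,-3,0,0,0,0, 0,0,-1,0,0,0,0]}'
python3 -m handwheel '{"series":[-0.61,2.9,0,0,0,0,0, -0.61,2.9,0,0,0,0,0, -0.61,2.9,0,0,0,0,0, -0.61,2.9,0,0,0,0,0, -0.61,2.9,0,0,0,0,0, -0.61,2.9,0,0,0,0,0, -0.61,2.9,0,0,0,0,0, -0.61,2.9,0,0,0,0,0, -0.61,2.9,0,0,0,0,0, -0.61,2.9,0,0,0,0,0, -0.61,2.9,0,0,0,0,0, -0.61,2.9,0,0,0,0,0,0,0,0,0,0,0,0]}'
python3 -m handwheel '{"series":[0,0,0,0,0,6.5,0, 0,0,0,0,0,6.5,0, 0,0,0,0,0,6.5,0, 0,0,0,0,0,6.5,0, 0,0,0,0,0,6.5,0, 0,0,0,0,0,6.5,0, 0,0,0,0,0,6.5,0, 0,0,0,0,0,6.5,0, 0,0,0,0,0,6.5,0, 0,0,0,0,0,6.5,0, 0,0,0,0,0,6.5,0, 0,0,0,0,0,0,0,0,0,0,0,0,0,0]}'
python3 - <<'E'
from h import *
print(bot.observe()["contact_force"])
for n in("scene","top"):
    p,d=bot.snapshot(n); np.savez(f"{n}1.npz",p=p,d=d)
    x,y,w,h=(180,130,150,80) if n=="scene" else (160,120,140,110)
    cv2.imwrite(f"pics/{n}1.png",cv2.resize(p[y:y+h,x:x+w],None,fx=5,fy=5,interpolation=2)[:,:,::-1])
E
```

```text
clock: 5.02
position: [0.4582, -0.2945, 0.1266]
eef_rot: [0.0, 1.0, -0.002, 0.002]
contact_force: [0.7, -0.4, -2.4]
finger_gap: 0.0209
finger_force: 59.9
clock: 6.1
position: [0.5295, 0.0599, 0.1205]
eef_rot: [-0.003, 1.0, 0.002, -0.001]
contact_force: [-1.1, -0.2, -3.5]
finger_gap: 0.0212
finger_force: 60.4
clock: 7.18
position: [0.5292, 0.0544, 0.121]
eef_rot: [0.583, 0.812, -0.001, -0.001]
contact_force: [-0.0, -0.3, -3.4]
finger_gap: 0.0209
finger_force: 60.4
[-0.01797106 -0.27769264 -3.35064361]
```

View pics/top1.png

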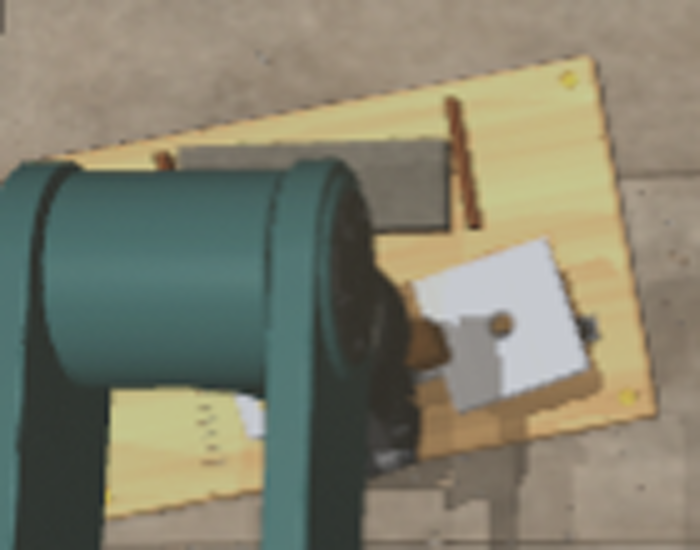

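View pics/scene1.png

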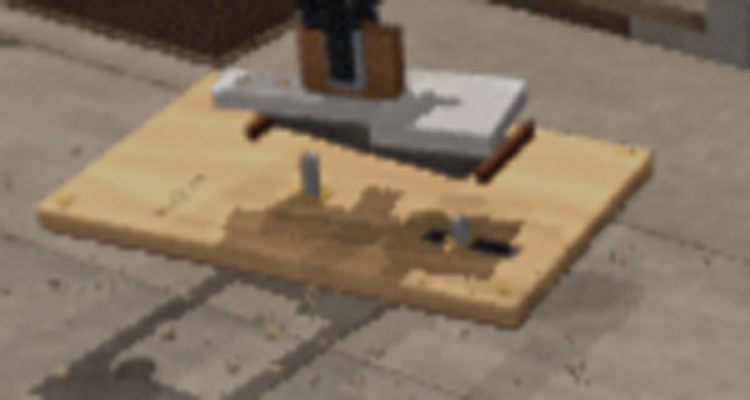

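The arm hangs level-looking over the board, with the head clear of the gripper (hole at crop (501,323) in the top view). The scene view shows the pin (459,220) and post (310,165) in front of and below the arm.

```bash
python3 - <<'E'
from h import *
p=np.load("top1.npz");d=p["d"];p=p["p"]
hsv=cv2.cvtColor(p,cv2.COLOR_RGB2HSV)
m=cv2.inRange(hsv,(0,0,90),(180,42,255));M=np.zeros_like(m);M[165:206,238:282]=m[165:206,238:282]
n,l,st,c=cv2.connectedComponentsWithStats(M);i=1+st[1:,4].argmax();M=np.uint8(l==i)
E=cv2.erode(M,np.ones((5,5)));y,x=np.nonzero(E);X=depthpts("top",np.c_[x,y].astype(float),d)
A=np.c_[X[:,:2]-X[:,:2].mean(0),np.ones(len(X))];f=np.linalg.lstsq(A,X[:,2],rcond=None)[0];print("head plane slope,z",f.round(4),X.mean(0).round(4),len(X))
ct=max(cv2.findContours(M,0,2)[0],key=cv2.contourArea)[:,0].astype(float)
for z in(f[2],.1114):
    r=cv2.minAreaRect(np.float32(plane("top",ct,z)[:,:2]));print("head",np.round(r,4) if 0 else r)
    print("hole",plane("top",[(160+501/5-.4,120+323/5-.4)],z).round(4))
e=plane("scene",[(180+459/5-.4,130+218/5-.4)],.033);print("pin scene",e.round(4), "tri",tri((160+530/5-.4,128+297/5-.4),(180+459/5-.4,130+218/5-.4)))
print("post tri",tri((160+318/5-.4,128+298/5-.4),(180+311/5-.4,130+154/5-.4)))
o=bot.observe();print(o["position"],R.from_quat(o["eef_rot"]).as_matrix().round(4))
E
```

```text
head plane slope,z [-0.88   -1.6692  0.1172] [ 0.5471 -0.0017  0.1172] 448
head ((0.5453202724456787, 0.0052107758820056915), (0.07336179912090302, 0.0840805321931839), 18.24728775024414)
hole [[5.479e-01 4.000e-04 1.172e-01]]
head ((0.5459141135215759, 0.006243694573640823), (0.07375865429639816, 0.08453536033630371), 18.24727439880371)
hole [[0.5485 0.0014 0.1114]]
pin scene [[0.5489 0.0009 0.033 ]] tri (array([ 0.54824825, -0.00064023,  0.03369925]), np.float64(0.001584384337799069))
post tri (array([0.54857165, 0.11365087, 0.04582575]), np.float64(0.0010645570688775196))
[0.52951544 0.05457938 0.12151453] [[-3.192e-01  9.477e-01 -1.400e-03]
 [ 9.477e-01  3.192e-01 -2.000e-04]
 [ 3.000e-04 -1.300e-03 -1.000e+00]]
```

```bash
python3 -m handwheel '{"series":[-0.14,0,1,0,0,0,0, 0,0,1.5,0,0,0,0, 0,0,1.5,0,0,0,0, 0,0,1,0,0,0,0, 0,0,0.7,0,0,0,0, 0,0,0,0,0,0,0, 0,0,0,0,0,0,0]}'
python3 -m handwheel '{"series":[0,0,0.2,0,0,0,0, 0,0,0.2,0,0,0,0, 0,0,0.2,0,0,0,0,0,0,0,0,0,0,0]}'
python3 - <<'E'
from h import *
o=bot.observe();print(o["position"],o["contact_force"],o["wrist_torque"])
E
```

```text
clock: 7.87
position: [0.5302, 0.0534, 0.0649]
eef_rot: [0.584, 0.812, -0.0, -0.0]
contact_force: [0.9, -0.5, -2.6]
finger_gap: 0.0211
finger_force: 60.4
clock: 8.2
position: [0.5304, 0.0534, 0.0593]
eef_rot: [0.584, 0.812, -0.0, 0.0]
contact_force: [-0.8, 0.5, -3.5]
finger_gap: 0.021
finger_force: 60.4
[0.5303958  0.05343495 0.05928429] [-0.79541579  0.50518275 -3.49367583] [0.02781187 0.07245435 0.012013  ]
```

```bash
python3 -m handwheel '{"series":[0,0,0.15,0,0,0,0, 0,0,0.15,0,0,0,0,0,0,0,0,0,0,0]}'
python3 -m handwheel '{"series":[0,0,0.15,0,0,0,0, 0,0,0.15,0,0,0,0,0,0,0,0,0,0,0]}'
```

```text
clock: 8.45
position: [0.5302, 0.0534, 0.056]
eef_rot: [0.584, 0.812, -0.0, -0.0]
contact_force: [-0.0, -0.4, -3.7]
finger_gap: 0.0213
finger_force: 60.4
clock: 8.7
position: [0.5301, 0.0534, 0.0529]
eef_rot: [0.584, 0.812, -0.0, -0.0]
contact_force: [0.8, -0.4, -4.6]
finger_gap: 0.0211
finger_force: 60.4
```

```bash
python3 -m handwheel '{"series":[0,0,0.15,0,0,0,0, 0,0,0.15,0,0,0,0,0,0,0,0,0,0,0]}'
python3 -m handwheel '{"series":[0,0,0.15,0,0,0,0, 0,0,0.15,0,0,0,0,0,0,0,0,0,0,0]}'
python3 -m handwheel '{"series":[0,0,0.15,0,0,0,0, 0,0,0.1,0,0,0,0,0,0,0,0,0,0,0]}'
```

```text
clock: 8.95
position: [0.5301, 0.0534, 0.0499]
eef_rot: [0.584, 0.812, -0.0, -0.0]
contact_force: [-0.6, -0.4, -3.1]
finger_gap: 0.0212
finger_force: 60.4
clock: 9.2
position: [0.5301, 0.0535, 0.0469]
eef_rot: [0.584, 0.812, -0.0, -0.0]
contact_force: [0.2, -0.4, -4.0]
finger_gap: 0.0206
finger_force: 60.4
clock: 9.45
position: [0.5302, 0.0534, 0.0445]
eef_rot: [0.584, 0.812, -0.0, -0.0]
contact_force: [-0.2, 0.0, -3.9]
finger_gap: 0.0209
finger_force: 60.4
```

```bash
python3 -m handwheel '{"series":[0,0,0.1,0,0,0,0, 0,0,0.1,0,0,0,0,0,0,0,0,0,0,0]}'
python3 -m handwheel '{"series":[0,0,0.1,0,0,0,0,0,0,0,0,0,0,0]}'
python3 - <<'E'
from h import *
o=bot.observe();print(o["position"],o["contact_force"],o["wrist_torque"])
for n in("top",):
    p,d=bot.snapshot(n); np.savez(f"{n}2.npz",p=p,d=d)
    cv2.imwrite(f"pics/{n}2.png",cv2.resize(p[120:230,160:300],None,fx=5,fy=5,interpolation=2)[:,:,::-1])
E
```

```text
clock: 9.7
position: [0.5302, 0.0534, 0.0425]
eef_rot: [0.584, 0.812, -0.0, -0.0]
contact_force: [-0.8, 0.3, -2.3]
finger_gap: 0.0211
finger_force: 60.4
clock: 9.87
position: [0.5305, 0.0534, 0.0418]
eef_rot: [0.584, 0.812, 0.0, 0.0]
contact_force: [0.8, -1.2, -3.4]
finger_gap: 0.0212
finger_force: 60.5
[0.53052315 0.05341864 0.04179184] [ 0.77095268 -1.23732652 -3.36112536] [ 0.02200365  0.00343428 -0.01549026]
```

View pics/top2.png

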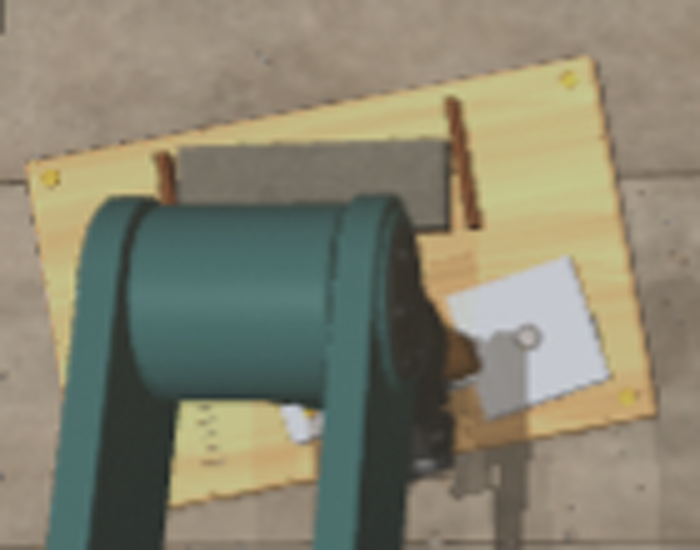

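Top view: the hole (crop (528,336)) now shows the bright pin top inside it, so the arm is over the pin and about to touch the board. I'll seat it lightly, then swing towards the post.

```bash
python3 -m handwheel '{"series":[0,0,0.05,0,0,0,0,0,0,0.05,0,0,0,0,0,0,0,0,0,0,0]}'
python3 -m handwheel '{"series":[0,0.1,0,0,0,1,0, 0,0.1,0,0,0,1,0, 0,0.1,0,0,0,1,0, 0,0.1,0,0,0,1,0, 0,0.1,0,0,0,1,0, 0,0.1,0,0,0,1,0,0,0,0,0,0,0,0]}'
python3 -c '
from rig import bot
o=bot.observe();print(o["position"],o["eef_rot"],o["contact_force"],o["wrist_torque"])'
```

```text
clock: 10.17
position: [0.5306, 0.0535, 0.0416]
eef_rot: [0.584, 0.812, 0.0, 0.0]
contact_force: [-3.0, 1.3, 1.6]
finger_gap: 0.021
finger_force: 61.2
clock: 10.75
position: [0.5366, 0.0549, 0.0416]
eef_rot: [0.627, 0.779, -0.0, 0.0]
contact_force: [-3.7, -0.7, 4.5]
finger_gap: 0.0213
finger_force: 61.7
[0.53658081 0.05489916 0.04159377] [ 6.26544580e-01  7.79385471e-01 -1.13501299e-05  4.19982726e-04] [-3.69651045 -0.7039166   4.45313608] [-0.26363055  0.69877568  0.03260722]
```

```bash
python3 -m handwheel '{"series":[0,0.1,0,0,0,1,0, 0,0.1,0,0,0,1,0,0,0,0,0,0,0,0]}'
python3 -c '
from rig import bot
o=bot.observe();print(o["position"],o["eef_rot"],o["contact_force"],o["wrist_torque"])'
python3 -m handwheel '{"series":[0,0.05,0,0,0,0.5,0,0,0,0,0,0,0,0]}'
python3 -c '
from rig import bot
o=bot.observe();print(o["position"],o["eef_rot"],o["contact_force"],o["wrist_torque"])'
```

```text
clock: 11.0
position: [0.5385, 0.0553, 0.0416]
eef_rot: [0.64, 0.768, -0.0, 0.0]
contact_force: [-2.7, -0.1, 5.8]
finger_gap: 0.0208
finger_force: 61.7
[0.53850009 0.055342   0.04158422] [ 6.40039620e-01  7.68341812e-01 -6.75574453e-06  3.81358883e-04] [-2.66983543 -0.12565925  5.76126521] [-0.25536079  0.73550521  0.00770555]
clock: 11.17
position: [0.5386, 0.0554, 0.0416]
eef_rot: [0.643, 0.766, -0.0, 0.0]
contact_force: [-4.0, -1.3, 6.0]
finger_gap: 0.0212
finger_force: 61.9
[0.5385778  0.05536492 0.04158909] [ 6.42707364e-01  7.66111627e-01 -4.30779354e-04  1.83376406e-04] [-3.9836957  -1.32752056  6.02313328] [-0.20397417  0.81547438  0.54373825]
```

The z moment jumped to 0.54 N m at yaw 100°, so the bar is against the post. Releasing now.

```bash
python3 -m handwheel '{"series":[0,0,0,0,0,0,0.6, 0,0,0,0,0,0,0.6, 0,0,0,0,0,0,0.6, 0,0,0,0,0,0,0.6, 0,0,0,0,0,0,0.6, 0,0,-0.5,0,0,0,0.6, 0,0,-1,0,0,0,0.6, 0,0,-2,0,0,0,0.6, 0,0,-3,0,0,0,0.6, 0,0,-3,0,0,0,0.6, 0,0,-3,0,0,0,0.6,0,0,0,0,0,0,0.6]}'
python3 -m handwheel '{"series":[4,0,-1,0,0,0,0.6, 4,0,-1,0,0,0,0.6, 4,0,0,0,0,0,0.6, 4,0,0,0,0,0,0.6, 4,0,0,0,0,0,0.6, 4,0,0,0,0,0,0.6,0,0,0,0,0,0,0.6,0,0,0,0,0,0,0.6]}'
python3 - <<'E'
from h import *
for n in("top","scene"):
    p,d=bot.snapshot(n); np.savez(f"{n}3.npz",p=p,d=d)
p=np.load("top3.npz")["p"];s=np.load("scene3.npz")["p"]
a=cv2.resize(p[125:230,155:300],None,fx=4,fy=4,interpolation=2)
b=cv2.resize(s[130:210,180:325],(580,180),interpolation=2)if 0 else cv2.resize(s[130:210,190:320],None,fx=4,fy=4)[:180*2//2]
cv2.imwrite("pics/top3.png",a[:,:,::-1])
cv2.imwrite("pics/scene3.png",cv2.resize(s[130:210,190:320],None,fx=5,fy=5,interpolation=2)[:,:,::-1])
E
```

```text
clock: 12.17
position: [0.5427, 0.0557, 0.1751]
eef_rot: [0.643, 0.766, 0.005, 0.006]
contact_force: [1.0, 0.3, 1.3]
finger_gap: 0.0513
finger_force: 0.0
clock: 12.83
position: [0.4963, 0.2939, 0.1861]
eef_rot: [0.641, 0.767, 0.0, 0.0]
contact_force: [-0.8, 0.3, -0.0]
finger_gap: 0.0512
finger_force: 0.0
```

View pics/top3.png

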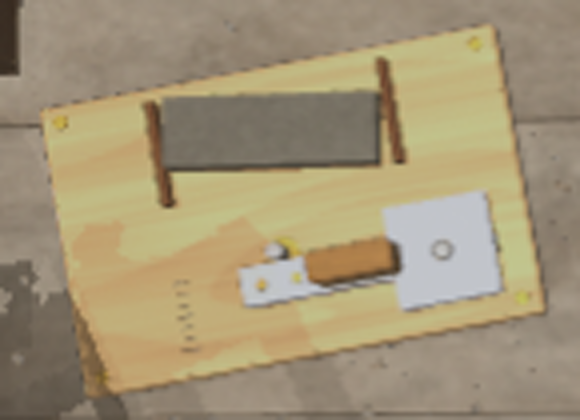

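View pics/scene3.png

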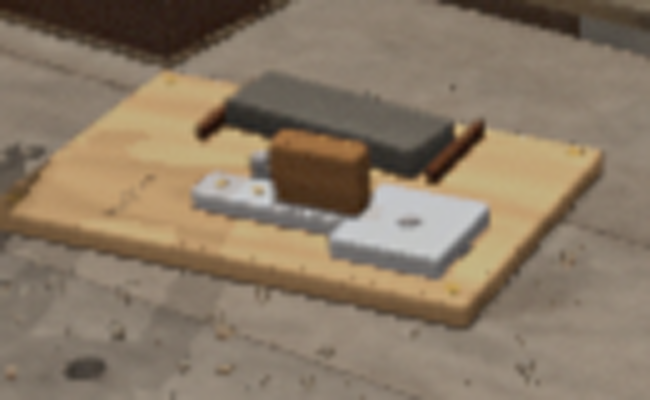

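The arm lies flat with the pin in the hole (443,250), and the bar's edge is beside the post (275,250). I'll check the angle and seating numerically.

```bash
python3 - <<'E'
from h import *
p=np.load("top3.npz");d=p["d"];p=p["p"]
hsv=cv2.cvtColor(p,cv2.COLOR_RGB2HSV)
m=cv2.inRange(hsv,(0,0,150),(180,42,255));M=np.zeros_like(m);M[170:205,249:284]=m[170:205,249:284]
M=cv2.morphologyEx(M,cv2.MORPH_CLOSE,np.ones((7,7)))
c=max(cv2.findContours(M,0,2)[0],key=cv2.contourArea)[:,0].astype(float)
r=cv2.minAreaRect(np.float32(plane("top",c,.032)[:,:2]));print("head",r)
L=np.zeros_like(m);L[188:204,213:231]=m[188:204,213:231];L=cv2.morphologyEx(L,cv2.MORPH_CLOSE,np.ones((5,5)))
y,x=np.nonzero(cv2.erode(L,np.ones((3,3))));print("bar z",np.median(depthpts("top",np.c_[x,y].astype(float),d)[:,2]))
y,x=np.nonzero(cv2.erode(M,np.ones((5,5))));print("head z",np.median(depthpts("top",np.c_[x,y].astype(float),d)[:,2]))
h=plane("top",[(155+443/4-.4,125+250/4-.4)],.033)[0]
a=np.radians(10.2);Rb=np.array([[np.cos(a),-np.sin(a)],[np.sin(a),np.cos(a)]])
post=plane("top",[(155+274/4-.4,125+249/4-.4)],.046)[0]
for u in((262,285),(297,278)):
    q=plane("top",[(155+u[0]/4-.4,125+u[1]/4-.4)],.032)[0];v=q-h;print("dot",(Rb.T@v[:2]*1000).round(1),"yaw",np.degrees(np.arctan2(-v[0],v[1])))
print("post-hole",(Rb.T@(post-h)[:2]*1000).round(1))
E
```

```text
head ((0.5478737354278564, 0.004098258912563324), (0.07378645241260529, 0.08200099319219589), 9.688948631286621)
bar z 0.03312768980487868
head z 0.03299800690714738
dot [ -0.2 128.8] yaw 10.295883618210654
dot [  0.  103.9] yaw 10.192365325725861
post-hole [ 21.  112.9]
```

```bash
python3 -c '
from rig import bot
print(bot.finish_job())'
```

```text
the job is handed in; nothing more can be done
None
```

I handed the job in at about 13 s. The guide arm lies flat on the board with its hole over the pin and its long edge against the post; the gripper is open and clear, and the finial and gouge were not touched. The hand-in gave no verdict.

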